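# Make up the machine-wash and hand-wash loan kits

## Robot

A 6-joint arm with a two-finger parallel gripper is mounted at the origin on the work surface. World frame = base frame: x ahead of the robot, y to its left, z up, the work surface at z = 0. Lengths are in mm, angles in rad, forces in N, time in s.
With the tool pointing down it reaches from about 375 to 900 mm from the base axis. Payload 3.1 kg.
Tool frame: the origin (TCP) lies between the finger pads; the fingertips stand 19 mm ahead of it and the grasp point (between the pads) is the TCP; z points along the fingers, y is the line along which they close (so a half turn about z gives the same grasp; the last joint's range is limited). The gripper opens to 87 mm and grips with 3 to 60 N. Pads are 19 mm wide; open, the fingers measure 117 mm over their backs; the gripper's body (75 mm by 190 mm) begins 51 mm behind the grasp point.
Start: joints at [0.951, 0.527, 1.433, -0, 1.181, -0.178], TCP at [267.188, 564.985, 241.548] pointing down, gripper open.
Joint ranges: [-3.08, 3.08], [-0.75, 2.2], [0.22, 2.44], [-1.43, 4.57], [0, 2.65], [-2.85, 2.85]. Speed limits (rad/s): [2.79, 2.79, 3.14, 3.14, 3.14, 3.14].

## Interface

Orientations are given as a rotation vector (axis times angle).
In Python, from plant import telemetry, vision, sign_off gives the robot as it stands. The module is installed in compiled form; this text tells all that it offers.
- The arm moves only by the tool send_rows, never from a script. Its argument "moves" is text: rows parted by semicolons, each of 5 numbers parted by spaces: the shift along the tool's x, y, z in cm, then the turn about the tool's z in degrees, then the finger opening in cm, from 0 to 8.7. In form: tx ty tz spin jaw; .... A call has 1 to 12 rows; each row shifts and turns the commanded pose from where the row before left it, along the tool's axes as they then stand; what a row does not reach is not made up. A row lasts 1/8 s, in which the tool goes at most 62.5 mm and 10.7 degrees, less where a joint would pass 70% of its speed; a pose out of reach is approached as far as the arm can. A call is refused whole if a number of a shift passes 6.25 or a number of a turn 10.7, either way. A call with a gripper value outside its range is refused whole. The fingers move at their own pace and stop on an object; "grip_force" is the grip in N (left out, the last holds). Time passes only in rows, so rows that do not move let the fingers close. It gives the time, the measured TCP pose, the force, the opening and the grip force at its end, in the units of the state.
- telemetry.sense(): the state, without advancing time (a new reading comes with each control period).
- vision.camera(name): name is "scene" or "side" or "wrist"; returns a dict with "frame" (384x512x3 uint8, red, green, blue), "mtx" (3x3 intrinsics, pixels), "k1" (the pictures are not rectified: a ray, as slopes to the right and down, at radius r is drawn at 1 + k1 r^2 times it, then the intrinsics apply), "position" and "orientation" of the camera in the world; the wrist camera has in their place "T_tool_cam" (4x4, takes a point from camera to tool coordinates, whose origin is the TCP and whose axes are the flange's). Camera axes: x right, y up, looking along -z (the intrinsics and any distortion apply to the point x, -y, -z); pixel columns grow to the right and rows downward; lengths in mm; the calibration is good to about 2 mm. A picture is of the moment at which its call begins: read the wrist's pose just before it. There is no depth.
- sign_off(): hands the job in; it is judged then, once.
The state is a dict: "time": time; "qpos": joint angles; "dq": joint speeds; "tau": joint torques, N m; "tool_pos": TCP position; "eef_rot": TCP orientation; "ft_force": force on the tool from outside, world axes, zero at the start; "ft_torque": the same for the moment, N m; "finger_gap": finger opening in mm; "grasp_force": force on a finger pad.
Only numpy, scipy, OpenCV 4.12 (cv2) and the standard library are available. Lean on these libraries where they do the work, as an engineer would, in place of code of your own. Each camera call takes 0.05 s, during which the arm holds its last target. There are 200 camera calls.

## Task

Make up the two loan kits for the next guests of the laundry room. The long tray with three compartments gets the machine-wash kit: the large oblong detergent bottle in its widest compartment, the dosing cup in the middle one and the single carton of stain remover in the other end; the shorter tray with two compartments gets the hand-wash kit: the scrubbing brush, bristles down, in the long compartment and the small round wool-wash bottle in the short one. Set each thing down upright on the floor of its compartment without dropping it, and leave the larger round bottle of softener standing where it is.

Things in the scene. Friction and masses are not known exactly. Their poses are not given: they have to be found in the camera images.
- detergent: Large flat oblong white detergent bottle, 46 (its x) by 80 mm (its y), rounded edges. Body to 104 mm, shoulder to 113, round grey cap 32 mm across from 123 to 150 mm (top), on the axis: grip the cap. 0.28 to 0.56 kg. Origin: centre of the underside, z up. Starts upright, yaw within 0.4 of 0.
- wool_wash: Small round white wool-wash bottle, 38 mm across up to 70 mm high, then a cone to a grey cap 22 mm across from 79 to 100 mm (top). About 0.1 kg. Origin: centre of the underside, z up. Starts upright.
- dosing_cup: Dosing cup: open, empty, white plastic, 44 mm across at the foot, 50 mm at the rim, 55 mm high, wall 3 mm, rigid, 0.04 kg. Stands mouth up. Origin: centre of the underside, z up.
- carton: Single closed cardboard carton of stain remover, 36 (its x) by 50 mm (its y), 90 mm high, among the other stock. (The pile of such cartons at the counter's far left corner is not needed.) About 0.2 kg. Origin: centre of the underside, z up. Starts upright, yaw within 0.4 of 0.
- brush: Scrubbing brush lying bristles down: wooden back 42 mm wide (its x), 96 mm long (its y), round ends, 24 to 42 mm above the counter, over rigid pale bristles 36 by 84 mm, 24 mm deep. Grip the wood across its width. 0.09 kg. Origin: centre of the bristles' underside, z up. Yaw starts within 0.4 of 0.
- softener: Softener bottle, in no kit, stays where it stands among the stock: round, white, larger than the wool wash: 54 mm across up to 88 mm high, a cone to a grey cap 30 mm across from 105 to 130 mm (top). 0.28 kg. Origin: centre of the underside, z up.
- long_tray: Machine-wash tray, blue, fixed, THREE compartments in a row along its y: widest (detergent) 102 mm long, centre y -0.073 m; middle (cup) 70 mm, centre +0.016; other end (carton) 70 mm, centre +0.089; all 70 mm wide in x. Outside 76 (x) by 254 (y), 28 mm high, floor 4 mm thick, walls 3 mm, dividers 25 mm high. Origin: centre of the underside, z up. Yaw within 0.12 of 0.
- short_tray: Hand-wash tray, blue, fixed, TWO compartments in a row along its y: long (brush) 118 mm long, centre y -0.0315 m; short (wool wash) 60 mm, centre +0.0605; both 70 mm wide in x. Outside 76 (x) by 187 (y), 28 mm high, floor 4 mm thick, walls 3 mm, divider 25 mm high. Origin: centre of the underside, z up. Yaw within 0.12 of 0.
Not all that is in view belongs to the job. What is shaped like the softener but blue or orange is not meant.

How it is judged:
By the outcome, as a careful person would: the job done as asked, in the order asked, and still so for the second after the job is handed in, with the robot touching nothing.
It also fails if it takes over 128 s, if anything falls off the work surface, if the arm or the gripper's body presses on something with over 40 N, if the wrist force passes 120 N, or if a joint passes its speed limit or range.

## Working session

There is one attempt and no reset: what is moved stays moved. The work goes in short steps, Python scripts to look and compute and a tool call to move; the robot and the scene stay as the last step left them, time stands still between calls to the robot, and variables do not carry over. Pictures are saved under pics/ and viewed, at most 14 in all, crops included, and the job is handed in when it is done.

Besides the shell and the picture viewer there is one more tool, called after "Request:" as name(argument=value, ...), one argument or row to a line, values as JSON. send_rows: Moves the arm, as the interface text tells. Its arguments: {"type":"object","properties":{"moves":{"type":"string"},"grip_force":{"type":"number"}},"required":["moves"]}

```bash
mkdir -p pics; cat > h.py <<'E'
import numpy as np, cv2
from scipy.spatial.transform import Rotation as R
from plant import telemetry, vision, sign_off
def pose():
    s=telemetry.sense(); T=np.eye(4); T[:3,:3]=R.from_rotvec(s['eef_rot']).as_matrix(); T[:3,3]=s['tool_pos']; return s,T
def shot(name):
    s,T=pose(); c=vision.camera(name); C=np.eye(4)
    if name=='wrist': C=T@np.array(c['T_tool_cam'])
    else:
        o=np.array(c['orientation'],float); C[:3,:3]=o if o.shape==(3,3) else R.from_rotvec(o).as_matrix() ; C[:3,3]=c['position']
    return dict(img=c['frame'][:,:,::-1].copy(),K=np.array(c['mtx']),k=c['k1'],C=C)
def ray(c,u,v):
    K=c['K'];x=(u-K[0,2])/K[0,0];y=(v-K[1,2])/K[1,1];r=np.hypot(x,y);q=r
    for _ in range(30): q=r/(1+c['k']*q*q)
    f=q/r if r>0 else 1
    d=c['C'][:3,:3]@np.array([x*f,-y*f,-1]); return c['C'][:3,3],d
def onz(c,u,v,z):
    p,d=ray(c,u,v); return p+d*(z-p[2])/d[2]
def proj(c,P):
    q=np.linalg.inv(c['C'])@np.append(P,1); x=q[0]/-q[2];y=-q[1]/-q[2];m=1+c['k']*(x*x+y*y)
    return c['K'][0,0]*x*m+c['K'][0,2], c['K'][1,1]*y*m+c['K'][1,2]
E
python3 - <<'E'
from h import *
import pickle
s,T=pose(); print(s['time'],s['tool_pos'],s['eef_rot']); print(T[:3,:3].round(3))
cs={}
for n in ['scene','side','wrist']:
    c=vision.camera(n)
    print(n,c['k1'],c.get('position'),np.array(c.get('orientation',c.get('T_tool_cam'))).round(3).tolist(),np.array(c['mtx']).round(1).tolist())
    cv2.imwrite(f'pics/{n}0.png',c['frame'][:,:,::-1])
    cs[n]=shot(n)
pickle.dump(cs,open('cs0.pkl','wb'))
a=cv2.resize(cs['scene']['img'],(800,600),interpolation=cv2.INTER_CUBIC);cv2.imwrite('pics/s0.png',a)
a=cv2.resize(cs['side']['img'],(800,600),interpolation=cv2.INTER_CUBIC);cv2.imwrite('pics/d0.png',a)
E
```

```text
0.0 [266.80629483 564.42164422 240.56318537] [-0.68816924 -3.06444303  0.00315881]
[[-0.904  0.428 -0.001]
 [ 0.428  0.904 -0.002]
 [ 0.    -0.002 -1.   ]]
scene 0.03916856401893968 [1019.54957411 -444.69533701  697.46618481] [0.779, 0.355, 0.77] [[361.4, 0.0, 252.5], [0.0, 361.4, 192.0], [0.0, 0.0, 1.0]]
side -0.04064015946657679 [ 300.45871947 -803.43415552  887.42276771] [0.79, -0.087, -0.222] [[421.8, 0.0, 251.1], [0.0, 421.8, 192.8], [0.0, 0.0, 1.0]]
wrist -0.08632820120846807 None [[-0.0, 0.957, 0.292, 79.909], [1.0, 0.0, -0.001, -1.517], [-0.001, 0.292, -0.957, -142.091], [0.0, 0.0, 0.0, 1.0]] [[324.4, 0.0, 248.6], [0.0, 324.4, 186.5], [0.0, 0.0, 1.0]]
```

View pics/s0.png

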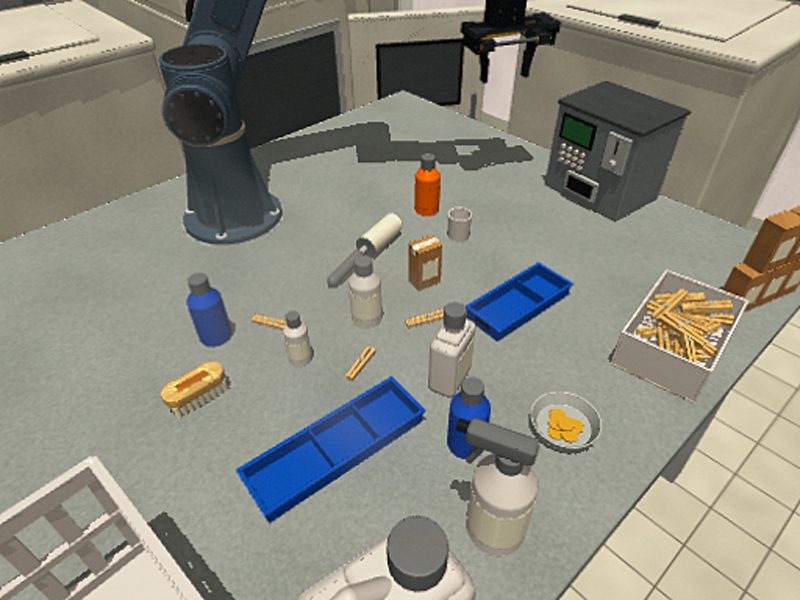

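View pics/d0.png

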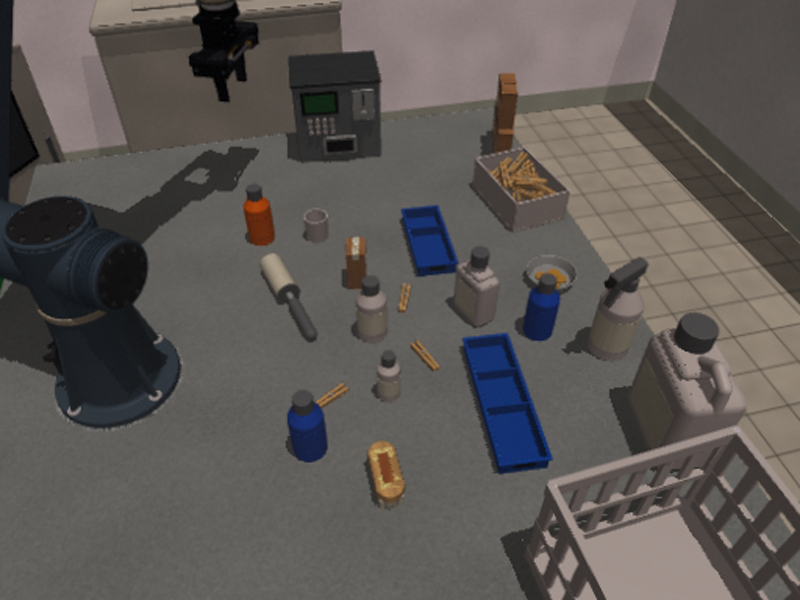

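Scene view, in the 800x600 enlargement:

| Thing | Pixel | Why it fits |
|---|---|---|
| Softener | (365,292) | The larger of the two round white bottles |
| Wool wash | (298,340) | The smaller round white bottle |
| Detergent | (453,350) | Flat oblong bottle. The huge jug at (415,560) and the spray bottle at (500,500) are not meant |
| Carton | (425,262) | The single carton |
| Cup | (459,224) | |
| Brush | (195,388) | |
| Long tray | (330,448) | |
| Short tray | (520,300) | |

The blue and orange bottles are decoys.

```bash
cat > m1.py <<'E'
from h import *
import pickle
cs=pickle.load(open('cs0.pkl','rb')); S,D=cs['scene'],cs['side']
f=1.5625
def tri(a,b):
    A=[];B=[]
    M=np.zeros((3,3));q=np.zeros(3)
    for c,p in ((S,a),(D,b)):
        o,d=ray(c,*p);d/=np.linalg.norm(d);P=np.eye(3)-np.outer(d,d);M+=P;q+=P@o
    return np.linalg.solve(M,q)
def cap(c,x,y,r=13):   # centroid of dark blob close to guess (800x600 px)
    u,v=x/f,y/f; h=cv2.cvtColor(c['img'],cv2.COLOR_BGR2HSV)
    m=((h[...,2]<115)&(h[...,1]<70)).astype(np.uint8)
    if c is D: m=((h[...,2]<85)&(h[...,1]<70)).astype(np.uint8)
    n,l,st,ce=cv2.connectedComponentsWithStats(m)
    ok=[i for i in range(1,n) if 15<st[i,4]<400]
    i=min(ok,key=lambda i:np.hypot(*(ce[i]-[u,v]))); return ce[i],st[i]
for n,a,b in [('det',(454,316),(479,259)),('soft',(364,266),(371,286)),('wool',(293,321),(388,358))]:
    A,B=cap(S,*a),cap(D,*b); print(n,tri(A[0],B[0]).round(1),A[0]*f,A[1],B[0]*f,B[1])
for n,a,b in [('cup rim c',(459,213),(316,216)),('carton top',(425,245),(355,245)),('brush top',(194,382),(385,463)),
  ('brush e1',(225,368),(378,447)),('brush e2',(165,400),(393,490))]:
    print(n,tri(np.array(a)/f,np.array(b)/f).round(1))
def blue(c,x,y):
    h=cv2.cvtColor(c['img'],cv2.COLOR_BGR2HSV); m=((h[...,0]>105)&(h[...,0]<130)&(h[...,1]>150)).astype(np.uint8)
    n,l,st,ce=cv2.connectedComponentsWithStats(m); i=min(range(1,n),key=lambda i:np.hypot(*(ce[i]-np.array([x,y])/f))+(st[i,4]<300)*1e4)
    k=cv2.findContours((l==i).astype(np.uint8),cv2.RETR_EXTERNAL,cv2.CHAIN_APPROX_NONE)[0][0]
    return cv2.convexHull(k)[:,0]
for n,a,b in [('long',(330,448),(505,400)),('short',(520,300),(430,240))]:
    for c,p in ((S,a),(D,b)):
        k=blue(c,*p); q=np.array([onz(c,u,v,28)[:2] for u,v in k],np.float32)
        r=cv2.minAreaRect(q); print(n,r,'centroid pts'); 
        print(cv2.approxPolyDP(q,12,True)[:,0].round(0).tolist())
E
python3 m1.py
```

```text
det [642.8  11.  126.9] [453.58518836 320.93321918] [284 196  15  17 146] [477.4609375 259.4453125] [296 157  18  19 200]
soft [446.6 -15.4 122.6] [351.52462121 273.23863636] [209 166  30  18 165] [369.58257299 285.50410584] [231 175  12  15 137]
wool [ 446.5 -138.5   85.7] [293.38235294 322.12009804] [183 202  10   8  51] [387.61888587 358.33899457] [243 224  11  12  92]
cup rim c [393.8 299.6  57.1]
carton top [448.8 147.8  87.8]
brush top [ 406.3 -297.1   40.2]
brush e1 [ 402.8 -250.2   23.3]
brush e2 [ 407.8 -343.2   40.4]
long ((629.1988525390625, -205.9763946533203), (257.7561950683594, 93.67273712158203), 84.64662170410156) centroid pts
[[596.0, -74.0], [674.0, -81.0], [685.0, -97.0], [661.0, -337.0], [573.0, -328.0]]
long ((621.0950317382812, -209.10324096679688), (270.73876953125, 83.54544067382812), 84.5457534790039) centroid pts
[[672.0, -78.0], [652.0, -330.0], [637.0, -346.0], [568.0, -340.0], [594.0, -75.0]]
short ((619.1257934570312, 210.805908203125), (209.13829040527344, 94.0570297241211), 86.11205291748047) centroid pts
[[583.0, 318.0], [659.0, 312.0], [655.0, 104.0], [589.0, 109.0], [567.0, 131.0]]
short ((610.9452514648438, 209.44967651367188), (215.7642364501953, 81.75367736816406), 86.0035629272461) centroid pts
[[656.0, 311.0], [644.0, 123.0], [631.0, 102.0], [564.0, 109.0], [581.0, 318.0]]
```

Request:
send_rows(
  moves="0 0 -1 10.7 8.7; 0 0 -1 10.7 8.7; 0 0 -1 10.7 8.7; 0 0 -1 10.7 8.7; 0 0 -1 10.7 8.7; 0 0 -1 10.7 8.7; 0 0 -1 0.5 8.7; -5 3.6 0 0 8.7; -5 3.6 0 0 8.7; -5 3.6 0 0 8.7; -5 3.6 0 0 8.7; -5 3.6 0 0 8.7",
)

```text
time: 1.8
tool_pos: [448.1, 313.3, 311.9]
eef_rot: [2.218, 2.225, 0.001]
ft_force: [1.3, 0.2, 0.3]
finger_gap: 87.2
grasp_force: 0.0
```

```bash
cat > w.py <<'E'
import sys,pickle
from h import *
s,T=pose(); print(s['time'],s['tool_pos'].round(1) if hasattr(s['tool_pos'],'round') else s['tool_pos'],T[:3,:3].round(3).tolist())
c=shot('wrist'); n=sys.argv[1]; pickle.dump(c,open(n+'.pkl','wb')); cv2.imwrite(f'pics/{n}.png',cv2.resize(c['img'],(800,600),interpolation=cv2.INTER_CUBIC))
E
python3 w.py w1
python3 - <<'E'
from m1 import tri
import numpy as np
for n,a,b in [('blue1',(199,282),(303,402)),('blue2',(472,386),(546,284)),('orange',(429,160),(255,191))]: print(n,tri(np.array(a)/1.5625,np.array(b)/1.5625).round(0))
E
```

```text
1.8 [448.1 313.3 311.9] [[-0.003, 1.0, 0.001], [1.0, 0.003, 0.0], [0.0, 0.001, -1.0]]
det [642.8  11.  126.9] [453.58518836 320.93321918] [284 196  15  17 146] [477.4609375 259.4453125] [296 157  18  19 200]
soft [446.6 -15.4 122.6] [351.52462121 273.23863636] [209 166  30  18 165] [369.58257299 285.50410584] [231 175  12  15 137]
wool [ 446.5 -138.5   85.7] [293.38235294 322.12009804] [183 202  10   8  51] [387.61888587 358.33899457] [243 224  11  12  92]
cup rim c [393.8 299.6  57.1]
carton top [448.8 147.8  87.8]
brush top [ 406.3 -297.1   40.2]
brush e1 [ 402.8 -250.2   23.3]
brush e2 [ 407.8 -343.2   40.4]
long ((629.1988525390625, -205.9763946533203), (257.7561950683594, 93.67273712158203), 84.64662170410156) centroid pts
[[596.0, -74.0], [674.0, -81.0], [685.0, -97.0], [661.0, -337.0], [573.0, -328.0]]
long ((621.0950317382812, -209.10324096679688), (270.73876953125, 83.54544067382812), 84.5457534790039) centroid pts
[[672.0, -78.0], [652.0, -330.0], [637.0, -346.0], [568.0, -340.0], [594.0, -75.0]]
short ((619.1257934570312, 210.805908203125), (209.13829040527344, 94.0570297241211), 86.11205291748047) centroid pts
[[583.0, 318.0], [659.0, 312.0], [655.0, 104.0], [589.0, 109.0], [567.0, 131.0]]
short ((610.9452514648438, 209.44967651367188), (215.7642364501953, 81.75367736816406), 86.0035629272461) centroid pts
[[656.0, 311.0], [644.0, 123.0], [631.0, 102.0], [564.0, 109.0], [581.0, 318.0]]
blue1 [ 303. -214.  119.]
blue2 [740. -62. 120.]
orange [280. 326. 121.]
```

View pics/w1.png

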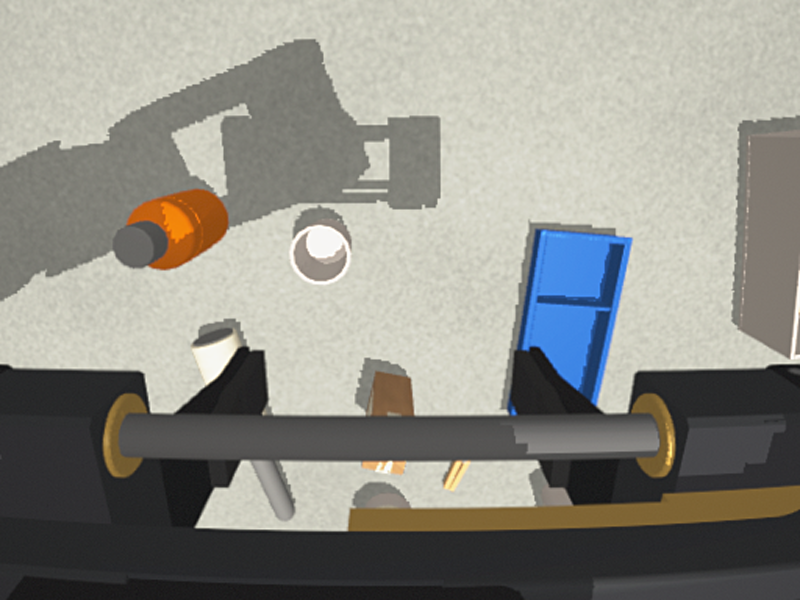

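Wrist view 1: the cup rim is at (321,253), the short tray's far end runs from (540,228) to (630,238), and the carton is at (390,420). The gripper hides the lower half. I'll go on to look at the others.

Request:
send_rows(
  moves="-5.3 1.6 0 0 8.7; -5.3 1.6 0 0 8.7; -5.3 1.6 0 0 8.7; -5.3 1.6 0 0 8.7; -5.3 1.6 0 0 8.7; -5.3 1.6 0 0 8.7; -5.3 1.6 0 0 8.7;0 0 0 0 8.7",
)

```text
time: 2.85
tool_pos: [560.4, -59.8, 311.5]
eef_rot: [2.223, 2.217, -0.0]
ft_force: [0.1, 1.5, 0.8]
finger_gap: 87.0
grasp_force: 0.0
```

```bash
python3 w.py w2
```

```text
2.85 [560.4 -59.8 311.5] [[0.003, 1.0, 0.001], [1.0, -0.003, -0.001], [-0.001, 0.001, -1.0]]
```

Request:
send_rows(
  moves="-6 -1 0 0 8.7; -6 -1 0 0 8.7; -6 -1 0 0 8.7; -6 -1 0 0 8.7; -6 -1 0 0 8.7; 0 0 0 0 8.7",
)

```text
time: 3.65
tool_pos: [508.5, -358.7, 311.3]
eef_rot: [2.224, 2.218, -0.001]
ft_force: [0.1, 1.1, 0.4]
finger_gap: 86.7
grasp_force: 0.0
```

```bash
python3 w.py w3; python3 -c "
import cv2,numpy as np
a=cv2.imread('pics/w2.png');b=cv2.imread('pics/w3.png')
cv2.imwrite('pics/w23.png',np.vstack([a[:300],b[:300]]))"
```

```text
3.65 [ 508.5 -358.7  311.3] [[0.002, 1.0, 0.0], [1.0, -0.002, -0.001], [-0.001, 0.0, -1.0]]
```

View pics/w23.png

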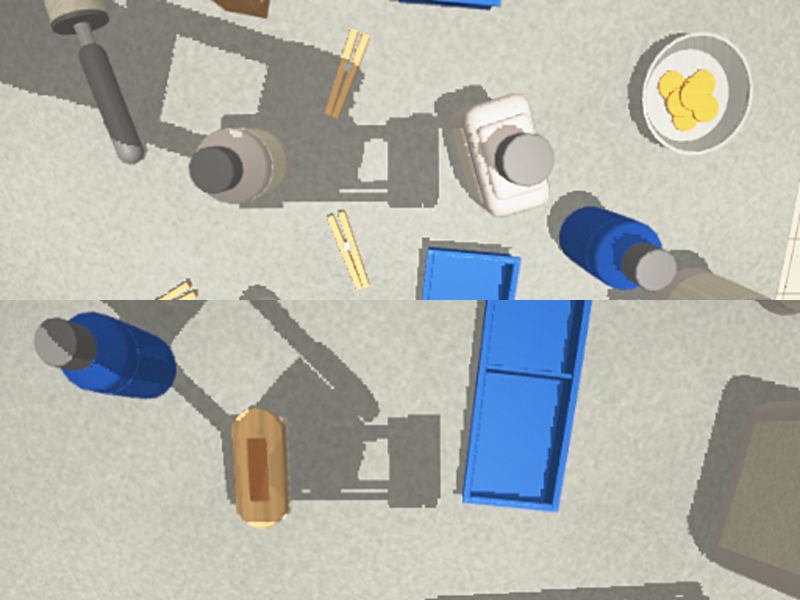

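Wrist view 2 (top half): detergent cap at (525,160), softener at (235,165), long tray far end from (427,249) to (519,258). View 3 (bottom half): long tray near corners at (464,203) and (557,210), brush at (260,167).

```bash
cat > m2.py <<'E'
from h import *
import pickle
f=1.5625
L=lambda n:pickle.load(open(n+'.pkl','rb'))
def blob(c,cond,x,y,rows=200,amin=60):
    h=cv2.cvtColor(c['img'],cv2.COLOR_BGR2HSV).astype(int); m=cond(h[...,0],h[...,1],h[...,2]).astype(np.uint8); m[rows:]=0
    n,l,st,ce=cv2.connectedComponentsWithStats(m)
    i=min([i for i in range(1,n) if st[i,4]>amin],key=lambda i:np.hypot(*(ce[i]-np.array([x,y])/f)))
    return (l==i).astype(np.uint8),st[i],ce[i]
def hull(m): return cv2.convexHull(cv2.findContours(m,cv2.RETR_EXTERNAL,cv2.CHAIN_APPROX_NONE)[0][0])[:,0]
def cont(m): return max(cv2.findContours(m,cv2.RETR_EXTERNAL,cv2.CHAIN_APPROX_NONE)[0],key=len)[:,0]
def toz(c,p,z): return np.array([onz(c,u,v,z)[:2] for u,v in p],np.float32)
blue=lambda h,s,v:(h>100)&(h<130)&(s>130)
if __name__=='__main__':
    w1,w2,w3=L('w1'),L('w2'),L('w3')
    for n,c,x,y in (('long near',w3,520,80),('long far',w2,470,275),('short far',w1,575,300)):
        m,st,ce=blob(c,blue,x,y,222 if c is w1 else 192); k=cont(m); q=toz(c,k,28)
        # right edge: per row max u; 
        r=np.array([[k[k[:,1]==v][:,0].max(),v] for v in range(st[1]+6,st[1]+st[3]-8)]); r=r[r[:,0]<st[0]+st[2]-(0)]
        P=toz(c,r+[.5,0],28); vx,vy,x0,y0=cv2.fitLine(P,cv2.DIST_HUBER,0,.01,.01).ravel()
        print(n,'right edge: slope dx/dy',vx/vy,'x at y=',P[0,1],x0+(P[0,1]-y0)*vx/vy,P[-1,1],x0+(P[-1,1]-y0)*vx/vy,'resid',np.abs(P[:,0]-x0-(P[:,1]-y0)*vx/vy).max())
        print('   poly',cv2.approxPolyDP(q,5,True)[:,0].round(1).tolist())
    # detergent cap top: grey bright disc
    m,st,ce=blob(w2,lambda h,s,v:(s<20)&(v>120)&(v<185),525,160); print('cap',st,ce*f,onz(w2,*ce,150))
    m,st,ce=blob(w2,lambda h,s,v:(s<40)&(v>205),505,155);k=cont(m);q=toz(w2,k,104); print('body',cv2.minAreaRect(q),cv2.approxPolyDP(q,5,True)[:,0].round(0).tolist())
    m,st,ce=blob(w3,lambda h,s,v:(h>8)&(h<28)&(s>70)&(v>110),260,167);q=toz(w3,cont(m),40);print('brush',cv2.minAreaRect(q))
    m,st,ce=blob(w1,lambda h,s,v:(s<40)&(v>225),321,250,amin=40);q=toz(w1,cont(m),55);print('cup',cv2.minEnclosingCircle(q),st,ce*f)
E
python3 m2.py
```

```text
long near right edge: slope dx/dy 0.0945004 x at y= -180.14973 665.5759 -326.8977 651.7081 resid 0.8183737
   poly [[583.7000122070312, -175.60000610351562], [570.2000122070312, -329.8999938964844], [650.2999877929688, -337.3999938964844], [665.9000244140625, -173.1999969482422]]
long far right edge: slope dx/dy 0.080083646 x at y= -79.45055 674.26715 -106.22131 672.1232 resid 7.136571
   poly [[594.5, -72.5], [589.9000244140625, -117.5], [670.4000244140625, -117.80000305175781], [673.4000244140625, -80.80000305175781]]
short far right edge: slope dx/dy 0.071595155 x at y= 310.86276 659.3686 223.49911 653.11383 resid 0.8895402
   poly [[574.2000122070312, 318.1000061035156], [567.5999755859375, 211.5], [651.4000244140625, 211.10000610351562], [657.9000244140625, 312.20001220703125]]
cap [322  86  32  32  87] [526.04166667 150.        ] [641.03348343  12.54572965 150.        ]
body ((575.2215576171875, 3.3280105590820312), (213.65415954589844, 612.287109375), 89.77367401123047) [[269.0, -65.0], [283.0, -65.0], [269.0, -76.0], [281.0, -89.0], [285.0, -84.0], [282.0, -89.0], [274.0, -81
[... 2003 characters left out ...]
[621.0, 8.0], [635.0, -34.0], [605.0, -7.0], [595.0, 25.0], [591.0, -28.0], [457.0, -28.0], [429.0, -13.0], [424.0, 8.0], [397.0, 14.0], [397.0, 1.0], [377.0, 5.0], [367.0, 30.0], [354.0, 38.0], [366.0, 34.0], [364.0, 42.0], [325.0, 53.0], [318.0, 40.0], [313.0, 43.0], [321.0, 54.0], [309.0, 57.0], [291.0, 42.0], [311.0, 48.0], [307.0, 37.0], [312.0, 34.0], [305.0, 31.0], [300.0, 38.0], [300.0, 27.0], [288.0, 26.0], [297.0, 17.0], [286.0, 19.0], [293.0, 12.0], [285.0, 9.0]]
brush ((405.11981201171875, -302.8408508300781), (93.82284545898438, 43.75727844238281), 89.15703582763672)
cup ((392.4393310546875, 301.44183349609375), 25.1317138671875) [185 144  40  39 633] [320.79630727 248.3807267 ]
```

```bash
python3 - <<'E'
from m2 import *
c=L('w2'); a=c['img'][50:145,270:370]; cv2.imwrite('pics/detcrop.png',cv2.resize(a,None,fx=6,fy=6,interpolation=cv2.INTER_CUBIC))
E
```

```text
(no output)
```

View pics/detcrop.png

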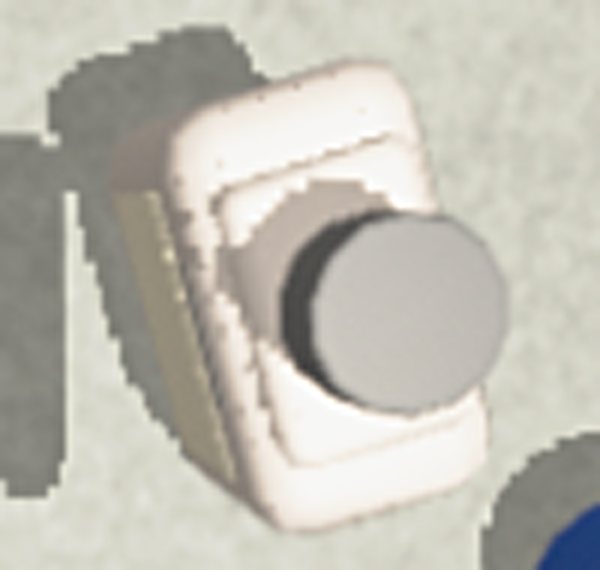

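This crop confirms the oblong white body with an on-axis grey cap. That is the detergent, with yaw about +12.8°.

Request:
send_rows(
  moves="5.3 1.9 0 0 7; 5.3 1.9 0 0 7; 5.3 1.9 0 0 7; 5.3 1.9 0 0 7; 5.3 1.9 0 0 7; 5.3 1.9 0 0 7; 5.3 1.9 0 0 7; 0 0 4 -6.4 7; 0 0 4 -6.4 7; 0 0 4 0 7; 0 0 0 0 7",
  grip_force=45,
)

```text
time: 5.08
tool_pos: [638.4, 18.1, 188.5]
eef_rot: [-1.95, -2.452, 0.007]
ft_force: [-0.5, -0.2, 0.6]
finger_gap: 69.5
grasp_force: 0.0
```

```bash
python3 w.py w4
```

```text
5.075 [638.4  18.1 188.5] [[-0.225, 0.974, -0.009], [0.974, 0.225, 0.002], [0.004, -0.009, -1.0]]
```

View pics/w4.png

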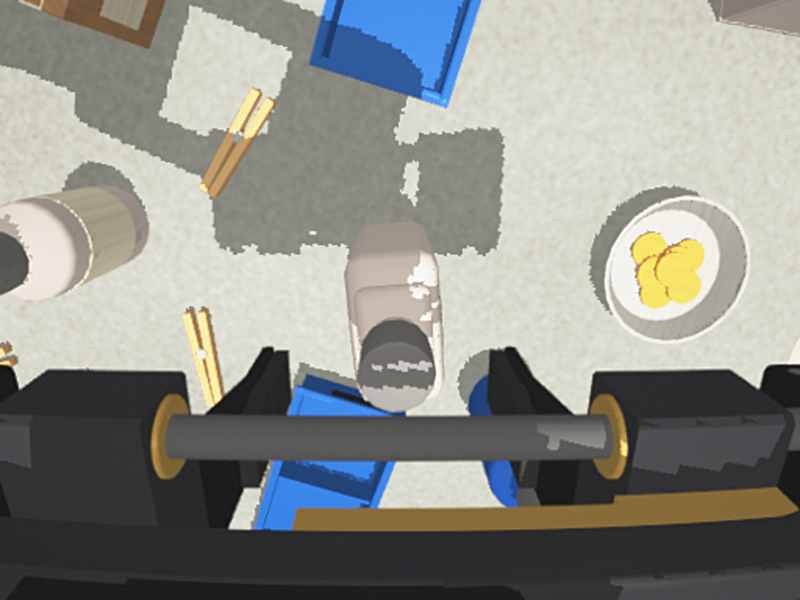

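Wrist view 4: the detergent cap at (396,375) sits midway between the fingers at 275 and 505. I'll let the arm settle before computing the offset.

Request:
send_rows(
  moves="0 0 0 0 7; 0 0 0 0 7; 0 0 0 0 7",
)

```text
time: 5.5
tool_pos: [642.7, 14.8, 192.9]
eef_rot: [1.959, 2.453, 0.002]
ft_force: [-0.4, 0.8, -0.2]
finger_gap: 69.8
grasp_force: 0.0
```

```bash
cat > go.py <<'E'
# usage: go.py x y z yawdeg -> shifts in tool axes (before any spin), spin, cm/deg
import sys
from h import *
s,T=pose(); x=[float(a) for a in sys.argv[1:]]
d=T[:3,:3].T@(np.array(x[:3])-T[:3,3])/10; a=np.degrees(np.arctan2(T[1,1],T[0,1]))
print('t',round(s['time'],2),'pos',T[:3,3].round(1),'ang',a.round(2),'tilt',T[:2,2].round(3),'shift cm',d.round(2),'spin',round(a-(x[3] if len(x)>3 else a),2),'gap',s['finger_gap'],'grasp',s['grasp_force'])
E
python3 go.py 641.5 12 139 12.8; python3 -c "
from m2 import *
c=L('w4');
h=cv2.cvtColor(c['img'],cv2.COLOR_BGR2HSV)
print(onz(c,397/f,384/f,148), onz(c,397/f,372/f,150))"
```

```text
t 5.5 pos [642.7  14.8 192.9] ang 12.78 tilt [ 0.002 -0.   ] shift cm [-0.24 -0.19  5.39] spin -0.02 gap 69.82021476635383 grasp 0.0
[644.2577275    3.90514342 148.        ] [642.80419369   9.98270186 150.        ]
```

Request:
send_rows(
  moves="-0.2 -0.1 2 0 6; 0 0 2 0 6; 0 0 1.3 0 6; 0 0 0 0 6; 0 0 0 0 6; 0 0 0 0 2.5; 0 0 0 0 2.5; 0 0 0 0 2.5; 0 0 0 0 2.5; 0 0 0 0 2.5; 0 0 0 0 2.5",
  grip_force=45,
)

```text
time: 6.88
tool_pos: [641.8, 12.8, 138.8]
eef_rot: [1.96, 2.455, 0.001]
ft_force: [0.9, 0.4, 1.2]
finger_gap: 30.9
grasp_force: 45.0
```

```bash
python3 go.py 616.6 -277.7 300 -5.4
```

```text
t 6.88 pos [641.8  12.8 138.8] ang 12.79 tilt [0.001 0.   ] shift cm [-27.77  -8.88 -16.13] spin 18.19 gap 30.85436711684634 grasp 44.99769262969494
```

Request:
send_rows(
  moves="0 0 -1 0 2.5; 0 0 -2 0 2.5; 0 0 -2 4.6 2.5; 0 0 -2 4.6 2.5; 0 0 0 4.6 2.5; 0 0 0 4.4 2.5; 0 0 0 0 2.5; 0 0 0 0 2.5; 0 0 0 0 2.5",
)

```text
time: 8.0
tool_pos: [641.3, 12.8, 208.4]
eef_rot: [-2.323, -2.115, 0.001]
ft_force: [-0.6, 0.4, -3.5]
finger_gap: 30.8
grasp_force: 45.0
```

```bash
python3 go.py 616.6 -277.7 143 -5.4
```

```text
t 8.0 pos [641.3  12.8 208.4] ang -5.38 tilt [-0.001  0.   ] shift cm [-29.15   0.26   6.54] spin 0.02 gap 30.82374667886308 grasp 45.000756829977036
```

Request:
send_rows(
  moves="-2 0.1 0 0 2.5; -4 0.2 0 0 2.5; -5 0 0 0 2.5; -5 0 0 0 2.5; -5 0 0 0 2.5; -4 0 0 0 2.5; -2.5 0 0 0 2.5; -1.6 0 0 0 2.5; 0 0 0 0 2.5; 0 0 0 0 2.5; 0 0 0 0 2.5",
)

```text
time: 9.38
tool_pos: [617.3, -275.6, 208.6]
eef_rot: [-2.321, -2.116, -0.0]
ft_force: [-0.2, -0.4, -2.7]
finger_gap: 30.4
grasp_force: 45.0
```

```bash
python3 go.py 616.6 -277.7 143 -5.4
```

```text
t 9.38 pos [ 617.3 -275.6  208.6] ang -5.3 tilt [-0.     0.001] shift cm [-0.22 -0.05  6.56] spin 0.1 gap 30.414954721510313 grasp 45.000021709129214
```

Request:
send_rows(
  moves="-0.2 0 2 0 2.5; 0 0 2 0 2.5; 0 0 1.4 0 2.5; 0 0 0.5 0 2.5; 0 0 0.3 0 2.5; 0 0 0.2 0 2.5; 0 0 0 0 2.5; 0 0 0 0 2.5; 0 0 0 0 2.5",
)

```text
time: 10.5
tool_pos: [617.0, -279.4, 144.9]
eef_rot: [2.324, 2.114, 0.0]
ft_force: [-0.1, 0.0, -2.8]
finger_gap: 30.9
grasp_force: 45.0
```

```bash
python3 go.py 616.6 -277.7 143 -5.4; python3 - <<'E'
from h import *
import pickle
c=shot('side');pickle.dump(c,open('d1.pkl','wb'));cv2.imwrite('pics/d1.png',cv2.resize(c['img'][180:320,260:440],None,fx=4,fy=4,interpolation=cv2.INTER_CUBIC))
E
```

```text
t 10.5 pos [ 617.  -279.4  144.9] ang -5.42 tilt [ 0. -0.] shift cm [ 0.16 -0.05  0.19] spin -0.02 gap 30.91524945333423 grasp 45.00150435604155
```

View pics/d1.png

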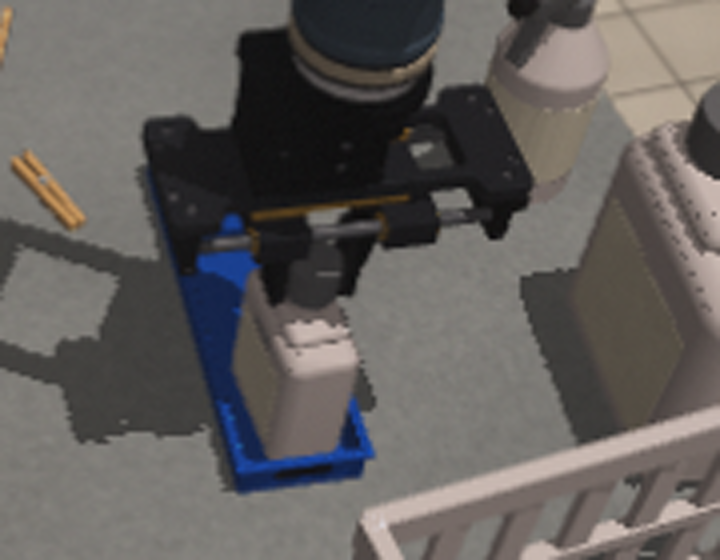

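The bottle stands inside the widest compartment, clear of the walls. I'll lower the last 2 mm until it touches.

Request:
send_rows(
  moves="0.2 0 0.1 0 2.5; 0 0 0.1 0 2.5; 0 0 0 0 2.5; 0 0 0 0 2.5; 0 0 0 0 2.5",
)

```text
time: 11.18
tool_pos: [617.2, -277.2, 142.9]
eef_rot: [2.324, 2.114, 0.0]
ft_force: [-0.2, 1.5, -0.1]
finger_gap: 31.0
grasp_force: 45.0
```

Request:
send_rows(
  moves="0 0 0.05 0 2.5; 0 0 0 0 2.5; 0 0 0 0 3.3; 0 0 0 0 4; 0 0 0 0 6; 0 0 0 0 6; 0 0 -2 0 6; 0 0 -4 0 6; 0 0 -5 0 6; 0 0 -5 0 6; 0 0 0 0 6",
  grip_force=20,
)

```text
time: 12.55
tool_pos: [619.4, -278.8, 307.9]
eef_rot: [2.315, 2.106, 0.004]
ft_force: [-0.2, 0.1, -0.5]
finger_gap: 60.0
grasp_force: 0.0
```

```bash
python3 go.py 392.4 301.4 300 0; python3 go.py 392.4 151.4 300 0; python3 - <<'E'
from h import *
import pickle
c=shot('side');pickle.dump(c,open('d2.pkl','wb'));cv2.imwrite('pics/d2.png',cv2.resize(c['img'][180:320,260:440],None,fx=4,fy=4,interpolation=cv2.INTER_CUBIC))
from m2 import *
# carton top in w2/w1: view
w=L('w1'); 
E
```

```text
t 12.55 pos [ 619.4 -278.8  307.9] ang -5.41 tilt [ 0.01  -0.007] shift cm [ 55.62 -28.07   0.19] spin -5.41 gap 59.95701572275298 grasp 0.0
t 12.55 pos [ 619.4 -278.8  307.9] ang -5.41 tilt [ 0.01  -0.007] shift cm [ 40.69 -26.66   0.29] spin -5.41 gap 59.95701572275298 grasp 0.0
```

View pics/d2.png

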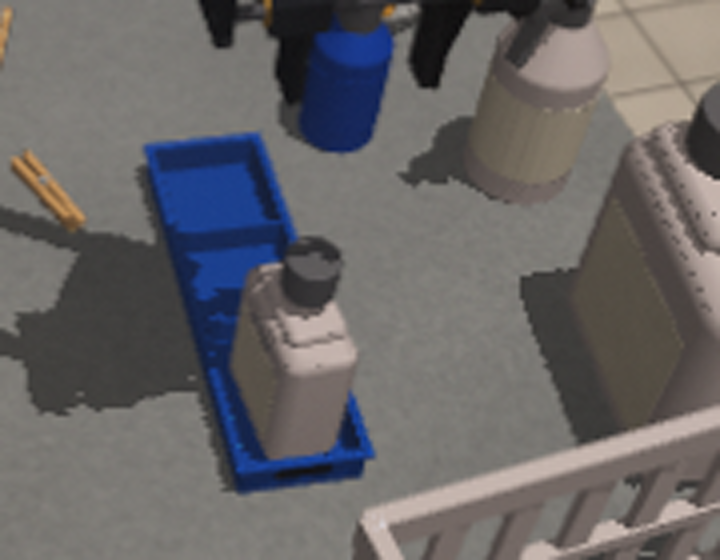

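The detergent stands upright in place. The cup is next. I'll grip it at about 45° so the gripper body keeps clear of the orange bottle.

Request:
send_rows(
  moves="4 -2 0 0 8.7; 5.5 -2.8 0 0 8.7; 5.5 -2.8 0 0 8.7; 5.5 -2.8 0 0 8.7; 5.5 -2.8 0 0 8.7; 5.5 -2.8 0 0 8.7; 5.5 -2.8 0 0 8.7; 5.5 -2.8 0 0 8.7; 5.5 -2.8 0 0 8.7; 5.5 -2.8 0 0 8.7; 2.1 -0.8 0 0 8.7",
)

```text
time: 13.98
tool_pos: [387.8, 304.8, 300.4]
eef_rot: [-2.318, -2.117, 0.006]
ft_force: [0.7, -0.2, 0.2]
finger_gap: 87.2
grasp_force: 0.0
```

Request:
send_rows(
  moves="0 0 2 -10.1 8.7; 0 0 3 -10.1 8.7; 0 0 3 -10.1 8.7; 0 0 3 -10.1 8.7; 0 0 3 -10.1 8.7; 0 0 0 0 8.7; 0 0 0 0 8.7; 0 0 0 0 8.7",
)

```text
time: 14.98
tool_pos: [391.4, 303.0, 163.0]
eef_rot: [1.201, 2.901, 0.002]
ft_force: [0.2, 0.2, 0.3]
finger_gap: 87.2
grasp_force: 0.0
```

```bash
python3 w.py w5;python3 go.py 392.4 301.4 46.5 45
```

```text
14.975 [391.4 303.  163. ] [[-0.707, 0.707, 0.002], [0.707, 0.707, 0.001], [-0.001, 0.002, -1.0]]
t 15.03 pos [391.4 303.  163.1] ang 45.03 tilt [0.002 0.001] shift cm [-0.17 -0.06 11.66] spin 0.03 gap 86.88367038393821 grasp 0.0
```

View pics/w5.png

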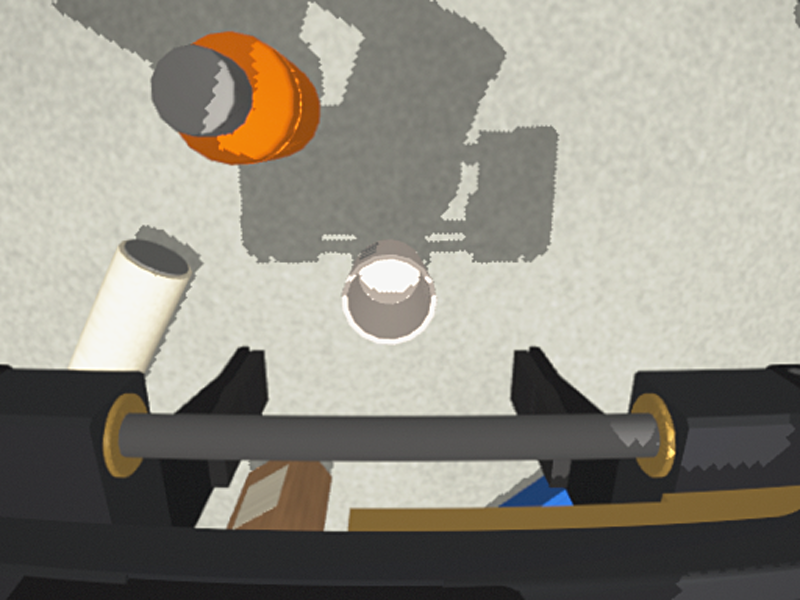

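```bash
python3 - <<'E'
from m2 import *
c=L('w5'); print(onz(c,389/f,298/f,55))
E
```

```text
[391.25020654 302.24460585  55.        ]
```

Request:
send_rows(
  moves="-0.1 0 3 0 8.7; 0 0 3 0 8.7; 0 0 3 0 8.7; 0 0 2 0 8.7; 0 0 0.6 0 8.7; 0 0 0 0 8.7; 0 0 0 0 7; 0 0 0 0 5.5; 0 0 0 0 4; 0 0 0 0 4; 0 0 0 0 4; 0 0 0 0 4",
  grip_force=12,
)

```text
time: 16.52
tool_pos: [391.6, 302.0, 46.1]
eef_rot: [1.2, 2.903, 0.0]
ft_force: [0.2, 0.3, 1.2]
finger_gap: 48.9
grasp_force: 11.9
```

Request:
send_rows(
  moves="0 0 0 0 4; 0 0 -1 0 4; 0 0 -3 0 4; 0 0 -4 10 4; 0 0 -4 10 4; 0 0 -5 10 4; 0 0 -5 10 4; 0 0 -5 10.4 4; 0 0 0 0 4; 0 0 0 0 4",
)

```text
time: 17.77
tool_pos: [390.5, 301.5, 315.8]
eef_rot: [-2.321, -2.117, 0.002]
ft_force: [-0.9, -0.4, -1.0]
finger_gap: 48.6
grasp_force: 12.0
```

```bash
python3 go.py 625 -189 310 -5.4
```

```text
t 17.77 pos [390.5 301.5 315.8] ang -5.26 tilt [-0.001 -0.001] shift cm [-46.7   27.84   0.58] spin 0.14 gap 48.570584199393174 grasp 11.991573277700809
```

Request:
send_rows(
  moves="-3.4 2 0 0 4; -5.2 3.1 0 0 4; -5.2 3.1 0 0 4; -5.2 3.1 0 0 4; -5.2 3.1 0 0 4; -5.2 3.1 0 0 4; -5.2 3.1 0 0 4; -5.2 3.1 0 0 4; -5.2 3.1 0 0 4; -1.7 1 0 0 4; 0 0 0 0 4; 0 0 0 0 4",
)

```text
time: 19.27
tool_pos: [623.9, -186.8, 315.0]
eef_rot: [-2.318, -2.115, 0.001]
ft_force: [0.8, 0.6, -0.3]
finger_gap: 49.0
grasp_force: 12.0
```

Request:
send_rows(
  moves="0 0 4 0 4; 0 0 5 0 4; 0 0 5 0 4; 0 0 4 0 4; 0 0 3 0 4; 0 0 0 0 4; 0 0 0 0 4; 0 0 0 0 4",
)

```text
time: 20.27
tool_pos: [626.2, -188.8, 108.3]
eef_rot: [2.319, 2.115, 0.002]
ft_force: [0.5, 0.3, 0.3]
finger_gap: 48.5
grasp_force: 12.0
```

```bash
python3 go.py 625 -189 50.5 -5.4; python3 - <<'E'
from h import *
import pickle
c=shot('side');pickle.dump(c,open('d3.pkl','wb'));cv2.imwrite('pics/d3.png',cv2.resize(c['img'][180:320,260:440],None,fx=4,fy=4,interpolation=cv2.INTER_CUBIC))
E
```

```text
t 20.27 pos [ 626.2 -188.8  108.3] ang -5.28 tilt [ 0.003 -0.002] shift cm [-0.02 -0.14  5.77] spin 0.12 gap 48.47333154859053 grasp 11.991345481801545
```

View pics/d3.png

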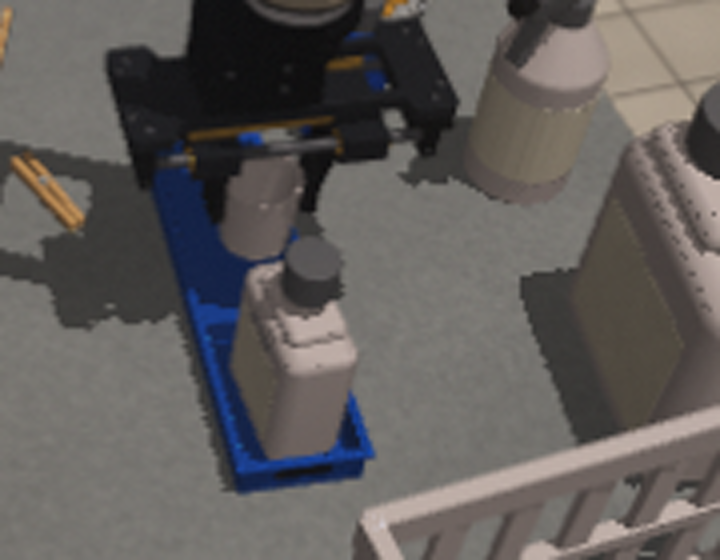

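The cup hangs over the middle compartment with the bottle clear of it. I'll lower it.

Request:
send_rows(
  moves="0.1 -0.1 2 0 4; 0 0 2 0 4; 0 0 1 0 4; 0 0 0.4 0 4; 0 0 0.2 0 4; 0 0 0 0 4; 0 0 0 0 4; 0 0 0 0 4",
)

```text
time: 21.32
tool_pos: [624.3, -187.8, 50.3]
eef_rot: [2.322, 2.116, 0.0]
ft_force: [0.1, -0.4, 0.0]
finger_gap: 48.4
grasp_force: 12.0
```

Request:
send_rows(
  moves="0 0 0.05 0 4; 0 0 0 0 4; 0 0 0 0 4",
)

```text
time: 21.7
tool_pos: [624.4, -187.8, 50.1]
eef_rot: [2.322, 2.116, 0.0]
ft_force: [-0.6, 0.6, 4.6]
finger_gap: 48.6
grasp_force: 11.8
```

Request:
send_rows(
  moves="0 0 0 0 5.2; 0 0 0 0 6; 0 0 0 0 6.5; 0 0 -1 0 6.5; 0 0 -4 0 6.5; 0 0 -6 0 6.5; 0 0 -6 0 6.5; 0 0 -6 0 6.5; 0 0 0 -5.4 8.7; 0 0 0 0 8.7; 0 0 0 0 8.7",
)

```text
time: 23.08
tool_pos: [623.4, -187.3, 278.6]
eef_rot: [-2.22, -2.22, 0.001]
ft_force: [-0.7, -0.6, 0.5]
finger_gap: 84.4
grasp_force: 0.0
```

Request:
send_rows(
  moves="4.2 -4.3 0 0 8.7; 4.2 -4.3 0 0 8.7; 4.2 -4.3 0 0 8.7; 4.2 -4.3 0 0 8.7; 0 0 0 0 8.7; 0 0 0 0 8.7; 0 0 0 0 8.7",
)

```text
time: 23.95
tool_pos: [453.3, -20.9, 279.5]
eef_rot: [2.22, 2.221, 0.0]
ft_force: [-0.7, 0.3, 0.0]
finger_gap: 86.7
grasp_force: 0.0
```

```bash
python3 w.py w6; python3 go.py 449 148 82 0; python3 - <<'E'
from h import *
import pickle
c=shot('side')
a=cv2.imread('pics/w6.png')[:370,:]; b=cv2.resize(c['img'][180:320,260:440],None,fx=1.6,fy=1.6); a[:b.shape[0],-b.shape[1]:]=b
cv2.imwrite('pics/w6b.png',a)
E
```

```text
23.95 [453.3 -20.9 279.5] [[-0.0, 1.0, 0.001], [1.0, 0.0, -0.0], [-0.0, 0.001, -1.0]]
t 24.0 pos [453.1 -20.9 279.4] ang 0.01 tilt [ 0. -0.] shift cm [16.9  -0.42 19.73] spin 0.01 gap 87.29186508325975 grasp 0.0
```

View pics/w6b.png

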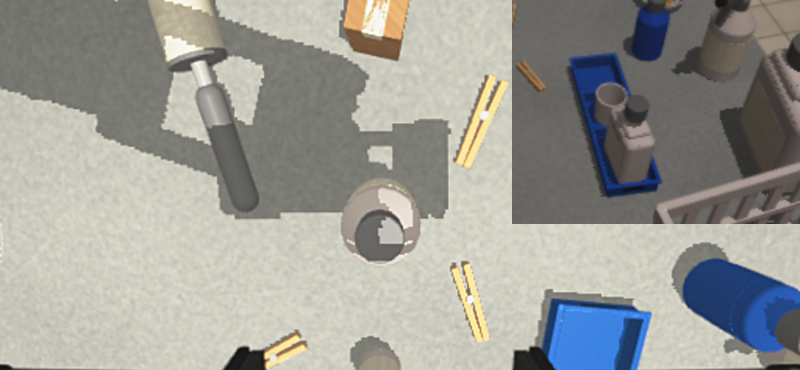

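The cup stands in the middle compartment. The carton at (375,25) is cut off at the top of the picture, so I'll move 9 cm on and measure it.

Request:
send_rows(
  moves="4 0 0 0 8.7; 5 0 0 0 8.7; 0 0 0 0 8.7; 0 0 0 0 8.7; 0 0 0 0 8.7",
)

```text
time: 24.68
tool_pos: [452.1, 68.9, 279.5]
eef_rot: [2.222, 2.221, -0.0]
ft_force: [0.4, 0.2, 0.1]
finger_gap: 86.8
grasp_force: 0.0
```

```bash
python3 w.py w7; python3 - <<'E'
from m2 import *
c=L('w7')
cv2.imwrite('pics/w7c.png',cv2.resize(c['img'][20:150,180:320],None,fx=4,fy=4,interpolation=cv2.INTER_CUBIC))
E
```

```text
24.675 [452.1  68.9 279.5] [[0.0, 1.0, -0.0], [1.0, -0.0, -0.0], [-0.0, -0.0, -1.0]]
```

View pics/w7c.png

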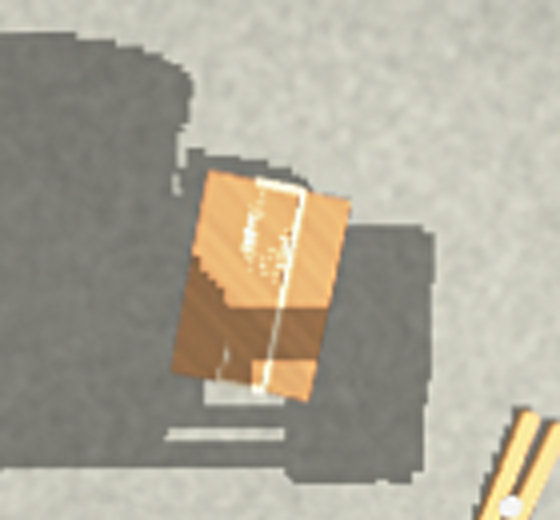

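The crop shows the carton's top face from straight above, with corners at (208,170), (351,198), (310,402) and (170,372).

```bash
python3 - <<'E'
from m2 import *
c=L('w7')
q=np.array([onz(c,180+(x-2)/4,20+(y-2)/4,90)[:2] for x,y in [(208,170),(351,198),(310,402),(170,372)]],np.float32)
print(q,q.mean(0)); r=cv2.minAreaRect(q); print(r)
m,y=(q[0]+q[1])/2,(q[2]+q[3])/2; d=m-y; print('yaw',np.degrees(np.arctan2(-d[0],d[1])), np.linalg.norm(d))
E
python3 go.py 449 148 82 0
```

```text
[[435.4009  172.75957]
 [470.09488 166.22623]
 [460.41858 116.90694]
 [425.24274 124.41502]] [447.78925 145.07693]
((447.6115417480469, 145.0285186767578), (50.25955581665039, 35.9632682800293), 78.89972686767578)
yaw -11.480024 49.828777
t 24.73 pos [452.1  68.9 279.5] ang -0.02 tilt [ 0. -0.] shift cm [ 7.91 -0.31 19.75] spin -0.02 gap 87.0354796572648 grasp 0.0
```

Request:
send_rows(
  moves="3.8 -0.2 0 0 7; 3.8 -0.2 2 0 7; 0 0 4 5.7 7; 0 0 4 5.7 7; 0 0 4 0 7; 0 0 3 0 7; 0 0 2 0 7; 0 0 0 0 7; 0 0 0 0 7; 0 0 0 0 7",
  grip_force=25,
)

```text
time: 25.98
tool_pos: [448.5, 145.9, 90.5]
eef_rot: [2.429, 1.99, 0.003]
ft_force: [-0.3, 0.1, -0.9]
finger_gap: 70.1
grasp_force: 0.0
```

```bash
python3 go.py 447.8 145 80 -11.4
```

```text
t 25.98 pos [448.5 145.9  90.5] ang -11.34 tilt [0.002 0.   ] shift cm [-0.1  -0.05  1.05] spin 0.06 gap 70.12728280566867 grasp 0.0
```

Request:
send_rows(
  moves="-0.1 0 1 0 7; 0 0 0 0 7; 0 0 0 0 5; 0 0 0 0 3; 0 0 0 0 3; 0 0 0 0 3; 0 0 0 0 3; 0 0 0 0 3",
)

```text
time: 26.98
tool_pos: [447.5, 145.1, 79.6]
eef_rot: [2.429, 1.992, 0.0]
ft_force: [0.5, 0.5, 0.8]
finger_gap: 36.1
grasp_force: 25.0
```

Request:
send_rows(
  moves="0 0 -1 0 3; 0 0 -3 0 3; 0 0 -4 -3 3; 0 0 -5 -3 3; 0 0 -5 0 3; 0 0 -2 0 3; 0 0 0 0 3; 0 0 0 0 3",
)

```text
time: 27.98
tool_pos: [446.2, 145.0, 278.6]
eef_rot: [-2.321, -2.115, 0.003]
ft_force: [0.8, 1.0, -2.5]
finger_gap: 36.1
grasp_force: 25.0
```

```bash
python3 go.py 631.9 -116.4 84 -5.4
```

```text
t 27.98 pos [446.2 145.  278.6] ang -5.31 tilt [-0.003 -0.   ] shift cm [-24.3   20.95  19.42] spin 0.09 gap 36.09476418544258 grasp 24.95884026400745
```

Request:
send_rows(
  moves="-2.3 2 0 0 3; -4 3.5 0 0 3; -4 3.5 0 0 3; -4 3.5 0 0 3; -4 3.5 0 0 3; -4 3.4 0 0 3; -2 1.5 0 0 3; 0 0 0 0 3; 0 0 3 0 3; 0 0 4 0 3; 0 0 4 0 3; 0 0 3 0 3",
)

```text
time: 29.48
tool_pos: [630.5, -114.0, 136.5]
eef_rot: [-2.317, -2.114, 0.004]
ft_force: [-0.2, 0.3, -2.1]
finger_gap: 35.8
grasp_force: 25.0
```

Request:
send_rows(
  moves="0 0 0 0 3; 0 0 0 0 3; 0 0 0 0 3",
)

```text
time: 29.85
tool_pos: [634.0, -116.2, 141.3]
eef_rot: [2.32, 2.115, 0.002]
ft_force: [0.5, -1.0, -2.0]
finger_gap: 36.1
grasp_force: 25.0
```

```bash
python3 go.py 631.9 -116.4 84 -5.4; python3 - <<'E'
from h import *
import pickle
c=shot('side');cv2.imwrite('pics/d4.png',cv2.resize(c['img'][180:320,260:440],None,fx=4,fy=4,interpolation=cv2.INTER_CUBIC))
E
```

```text
t 29.85 pos [ 634.  -116.2  141.3] ang -5.29 tilt [ 0.003 -0.001] shift cm [-0.03 -0.22  5.73] spin 0.11 gap 36.11464070189774 grasp 24.95885311625898
```

View pics/d4.png

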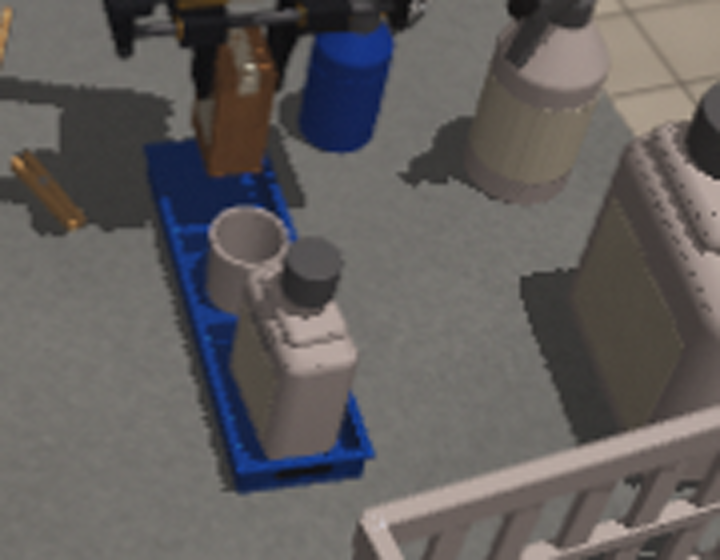

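The carton hangs over the end compartment, clear of the cup. I'll lower it.

Request:
send_rows(
  moves="0 -0.2 2 0 3; 0 0 2 0 3; 0 0 1 0 3; 0 0 0.5 0 3; 0 0 0.1 0 3; 0 0 0 0 3; 0 0 0 0 3; 0 0 0 0 3",
)

```text
time: 30.9
tool_pos: [631.2, -116.1, 83.9]
eef_rot: [2.322, 2.116, 0.0]
ft_force: [0.5, -0.3, -2.3]
finger_gap: 35.9
grasp_force: 25.0
```

Request:
send_rows(
  moves="0 0 0.05 0 3; 0 0 0 0 3; 0 0 0 0 3",
)

```text
time: 31.28
tool_pos: [631.2, -116.1, 83.6]
eef_rot: [2.322, 2.116, 0.0]
ft_force: [-0.4, 0.5, 3.9]
finger_gap: 35.7
grasp_force: 25.0
```

Request:
send_rows(
  moves="0 0 0 0 4.2; 0 0 0 0 5; 0 0 0 0 6; 0 0 -1 0 6; 0 0 -4 0 6; 0 0 -6 0 6; 0 0 -6 0 6; 0 0 0 -5.4 7; 0 0 0 0 7; 0 0 0 0 7",
)

```text
time: 32.52
tool_pos: [630.3, -115.8, 252.3]
eef_rot: [-2.22, -2.22, 0.001]
ft_force: [-0.9, -0.2, 0.4]
finger_gap: 69.7
grasp_force: 0.0
```

```bash
python3 go.py 405.1 -302.8 47 -0.8; python3 - <<'E'
from h import *
c=shot('side');cv2.imwrite('pics/d5.png',cv2.resize(c['img'][180:320,260:440],None,fx=3,fy=3,interpolation=cv2.INTER_CUBIC))
E
```

```text
t 32.52 pos [ 630.3 -115.8  252.3] ang 0.01 tilt [-0.002  0.001] shift cm [-18.71 -22.49  20.56] spin 0.81 gap 69.70198372276259 grasp 0.0
```

View pics/d5.png

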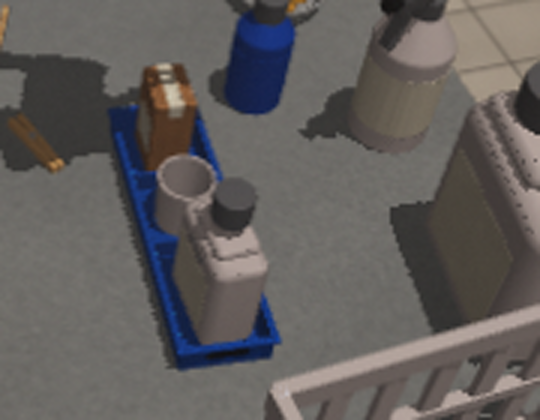

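The machine-wash kit is complete and upright, and all 14 pictures are used. From here I measure by numbers only. The brush is next.

Request:
send_rows(
  moves="-3.1 -3.7 0 0.8 7; -3.1 -3.7 0 0 7; -3.1 -3.7 0 0 7; -3.1 -3.7 0 0 7; -3.1 -3.7 0 0 7; -3.1 -3.7 3 0 7; 0 0 4 0 7; 0 0 4 0 7; 0 0 3 0 7; 0 0 0 0 7; 0 0 0 0 7; 0 0 0 0 7",
  grip_force=20,
)

```text
time: 34.08
tool_pos: [407.9, -300.4, 114.3]
eef_rot: [2.233, 2.206, -0.0]
ft_force: [-0.5, -0.3, -0.3]
finger_gap: 69.7
grasp_force: 0.0
```

```bash
python3 go.py 405.1 -302.5 47 -0.8; python3 w.py w8; python3 - <<'E'
from m2 import *
c=L('w8')
m,st,ce=blob(c,lambda h,s,v:(h>8)&(h<28)&(s>70)&(v>80),400,330,rows=290,amin=200); print(st,ce)
k=cont(m); P=toz(c,k,42); print(P.min(0),P.max(0))
E
```

```text
t 34.08 pos [ 407.9 -300.4  114.3] ang -0.71 tilt [ 0.002 -0.002] shift cm [-0.2  -0.29  6.73] spin 0.09 gap 69.72281137837533 grasp 0.0
34.075 [ 407.9 -300.4  114.3] [[0.012, 1.0, 0.002], [1.0, -0.012, -0.002], [-0.002, 0.002, -1.0]]
[ 212  138   61  122 5145] [241.68357629 190.95724004]
[ 382.68192 -343.6333 ] [ 424.15393 -253.3859 ]
```

Request:
send_rows(
  moves="-0.1 -0.4 2 0 7; 0 0 2 0 7; 0 0 2 0 7; 0 0 0.7 0 7; 0 0 0 0 7; 0 0 0 0 7; 0 0 0 0 5.5; 0 0 0 0 4; 0 0 0 0 3.5; 0 0 0 0 3.5; 0 0 0 0 3.5; 0 0 0 0 3.5",
)

```text
time: 35.62
tool_pos: [403.2, -300.8, 46.2]
eef_rot: [2.235, 2.207, -0.0]
ft_force: [0.5, 0.1, 2.2]
finger_gap: 41.9
grasp_force: 20.0
```

Request:
send_rows(
  moves="0 0 -1 0 3.5; 0 0 -3 0 3.5; 0 0 -4 0 3.5; 0 0 -5 0 3.5; 0 0 -5 0 3.5; 0 0 -3 0 3.5; 0 0 0 0 3.5; 0 0 0 0 3.5; 0 0 0 0 3.5",
)

```text
time: 36.75
tool_pos: [402.4, -299.9, 254.5]
eef_rot: [-2.233, -2.205, -0.0]
ft_force: [-0.3, -0.3, -1.0]
finger_gap: 42.1
grasp_force: 20.0
```

```bash
python3 go.py 570 -10 250 -4; python3 w.py w9
```

```text
t 36.75 pos [ 402.4 -299.9  254.5] ang -0.72 tilt [-0.002  0.003] shift cm [29.2  16.4   0.49] spin 3.28 gap 42.05397173705477 grasp 19.999756515026093
36.75 [ 402.4 -299.9  254.5] [[0.013, 1.0, -0.002], [1.0, -0.013, 0.003], [0.003, -0.002, -1.0]]
```

Request:
send_rows(
  moves="3 1.8 0 0 3.5; 4.5 2.7 0 0 3.5; 4.5 2.7 0 0 3.5; 4.5 2.7 0 0 3.5; 4.5 2.7 0 0 3.5; 4.5 2.7 0 0 3.5; 4.5 2.7 0 0 3.5; 4 2.4 0 0 3.5; 2 1.2 0 0 3.5; 0 0 0 0 3.5; 0 0 0 0 3.5; 0 0 0 0 3.5",
)

```text
time: 38.3
tool_pos: [623.0, 55.1, 256.0]
eef_rot: [-2.237, -2.205, 0.001]
ft_force: [0.8, -0.5, -0.5]
finger_gap: 42.0
grasp_force: 20.0
```

```bash
python3 w.py w10; cat > tr.py <<'E'
from m2 import *
import sys
c=L(sys.argv[1])
m,st,ce=blob(c,blue,400,80,rows=200,amin=1500); print(st)
k=cont(m); P=toz(c,k,28); print(cv2.approxPolyDP(P,5,True)[:,0].round(1).tolist())
rows=range(st[1]+4,st[1]+st[3]-12)
for side,fn,o in (('L',np.min,-.5),('R',np.max,.5)):
    r=np.array([[fn(k[k[:,1]==v][:,0])+o,v] for v in rows]); Q=toz(c,r,28)
    vx,vy,x0,y0=cv2.fitLine(Q,cv2.DIST_HUBER,0,.01,.01).ravel(); print(side,'dx/dy',vx/vy,'x@130',x0+(130-y0)*vx/vy,'x@220',x0+(220-y0)*vx/vy)
E
python3 tr.py w10; python3 - <<'E'
from m2 import *
c=L('w9')
m,st,ce=blob(c,lambda h,s,v:(s<60)&(v<110),450,150,rows=190,amin=80)
n,l,s2,c2=cv2.connectedComponentsWithStats(((lambda h:(h[...,1]<60)&(h[...,2]<125))(cv2.cvtColor(c['img'],cv2.COLOR_BGR2HSV))).astype(np.uint8))
print([(s2[i].tolist(),c2[i].round(1).tolist()) for i in range(1,n) if 80<s2[i,4]<3000 and c2[i,1]<200], 'wool predicted',proj(c,[446.5,-138.5,100]))
E
```

```text
38.3 [623.   55.1 256. ] [[0.014, 1.0, -0.001], [1.0, -0.014, -0.0], [-0.0, -0.001, -1.0]]
[ 197    0   80  102 7498]
[[573.2999877929688, 225.5], [566.5, 126.9000015258789], [646.2000122070312, 120.0999984741211], [653.5999755859375, 224.0]]
L dx/dy 0.07856268 x@130 565.7597 x@220 572.8303
R dx/dy 0.0633734 x@130 647.6551 x@220 653.35864
[([284, 0, 22, 11, 97], [292.0, 6.0]), ([120, 69, 30, 36, 383], [139.1, 90.0]), ([473, 146, 39, 40, 712], [487.1, 161.7])] wool predicted (np.float64(299.8466169868715), np.float64(-12.366732067370805))
```

```bash
python3 go.py 610.5 189.4 110 -4.06; python3 - <<'E'
from m2 import *
c=L('w1'); print(onz(c,740/f,330/f,0),onz(c,790/f,357/f,80),onz(c,747/f,135/f,80))
E
```

```text
t 38.35 pos [623.1  55.2 256.1] ang -0.82 tilt [-0.001 -0.   ] shift cm [13.41 -1.45 14.61] spin 3.24 gap 42.0499521958915 grasp 19.99970018863678
[8.02410796e+02 2.14567600e+02 5.68434189e-14] [793.86626377 220.47625051  80.        ] [714.95580496 401.02091958  80.        ]
```

Request:
send_rows(
  moves="2.7 -0.3 0 0 3.5; 4 -0.4 0 0 3.5; 4 -0.4 0 0 3.5; 2.7 -0.3 0 0 3.5; 0 0 0 3.2 3.5; 0 0 3 0 3.5; 0 0 4 0 3.5; 0 0 4 0 3.5; 0 0 3.5 0 3.5; 0 0 0 0 3.5; 0 0 0 0 3.5; 0 0 0 0 3.5",
)

```text
time: 39.85
tool_pos: [612.8, 190.7, 113.2]
eef_rot: [2.295, 2.142, 0.005]
ft_force: [-0.6, 0.2, 0.1]
finger_gap: 41.6
grasp_force: 20.0
```

```bash
python3 go.py 610.5 189.4 51 -4.06
```

```text
t 39.85 pos [612.8 190.7 113.2] ang -3.93 tilt [0.004 0.   ] shift cm [-0.15 -0.24  6.22] spin 0.13 gap 41.59217636213865 grasp 19.999676942825317
```

Request:
send_rows(
  moves="0 -0.1 2 0 3.5; 0 0 2 0 3.5; 0 0 1.3 0 3.5; 0 0 0.6 0 3.5; 0 0 0 0 3.5; 0 0 0 0 3.5; 0 0 0 0 3.5",
)

```text
time: 40.72
tool_pos: [610.7, 190.9, 52.7]
eef_rot: [2.295, 2.144, 0.002]
ft_force: [-0.2, -0.8, -0.5]
finger_gap: 42.1
grasp_force: 20.0
```

```bash
python3 go.py 610.5 189.4 50.3 -4.06
```

```text
t 40.73 pos [610.7 190.9  52.7] ang -3.91 tilt [0.001 0.   ] shift cm [-0.15 -0.02  0.24] spin 0.15 gap 42.1316458900793 grasp 19.999538362026215
```

Request:
send_rows(
  moves="-0.1 0 0.15 0 3.5; 0 0 0.05 0 3.5; 0 0 0 0 3.5; 0 0 0 0 3.5; 0 0 0 0 3.5",
)

```text
time: 41.35
tool_pos: [610.3, 189.7, 50.2]
eef_rot: [2.296, 2.144, -0.0]
ft_force: [0.1, -0.4, 1.1]
finger_gap: 41.4
grasp_force: 20.0
```

Request:
send_rows(
  moves="0 0 0.05 0 3.5; 0 0 0 0 3.5; 0 0 0 0 3.5",
)

```text
time: 41.72
tool_pos: [610.3, 189.7, 50.2]
eef_rot: [2.296, 2.144, 0.0]
ft_force: [-2.5, -0.7, 5.5]
finger_gap: 41.8
grasp_force: 20.0
```

Request:
send_rows(
  moves="0 0 0 0 4.6; 0 0 0 0 5.5; 0 0 0 0 6.5; 0 0 -1 0 6.5; 0 0 -4 0 6.5; 0 0 -5 0 6.5; 0 0 -5 0 6.5; 0 0 -5 0 6.5; 0 0 0 -3.9 6.5; 0 0 0 0 6.5; 0 0 0 0 6.5",
)

```text
time: 43.1
tool_pos: [609.6, 189.7, 248.9]
eef_rot: [-2.222, -2.219, 0.002]
ft_force: [0.7, 0.1, -0.9]
finger_gap: 64.9
grasp_force: 0.0
```

```bash
python3 go.py 446 -230 250 0; python3 - <<'E'
from h import *
from m1 import blue
E
python3 - <<'E'
from m2 import *
import pickle
from h import shot
c=shot('side'); pickle.dump(c,open('d6.pkl','wb'))
def woodpix(c,n):
    h=cv2.cvtColor(c['img'],cv2.COLOR_BGR2HSV); m=((h[...,0]>8)&(h[...,0]<28)&(h[...,1]>80)&(h[...,2]>70)).astype(np.uint8)
    k,l,st,ce=cv2.connectedComponentsWithStats(m)
    for i in range(1,k):
        if st[i,4]>120: print(n,st[i],ce[i].round(1),onz(c,*ce[i],46)[:2].round(0))
woodpix(c,'side'); print('brush top expected',proj(c,[610.5,188,46]))
E
```

```text
t 43.1 pos [609.6 189.7 248.9] ang -0.07 tilt [-0.002 -0.   ] shift cm [-41.99 -16.31  -0.07] spin -0.07 gap 64.87290782427449 grasp 0.0
det [642.8  11.  126.9] [453.58518836 320.93321918] [284 196  15  17 146] [477.4609375 259.4453125] [296 157  18  19 200]
soft [446.6 -15.4 122.6] [351.52462121 273.23863636] [209 166  30  18 165] [369.58257299 285.50410584] [231 175  12  15 137]
wool [ 446.5 -138.5   85.7] [293.38235294 322.12009804] [183 202  10   8  51] [387.61888587 358.33899457] [243 224  11  12  92]
cup rim c [393.8 299.6  57.1]
carton top [448.8 147.8  87.8]
brush top [ 406.3 -297.1   40.2]
brush e1 [ 402.8 -250.2   23.3]
brush e2 [ 407.8 -343.2   40.4]
long ((629.1988525390625, -205.9763946533203), (257.7561950683594, 93.67273712158203), 84.64662170410156) centroid pts
[[596.0, -74.0], [674.0, -81.0], [685.0, -97.0], [661.0, -337.0], [573.0, -328.0]]
long ((621.0950317382812, -209.10324096679688), (270.73876953125, 83.54544067382812), 84.5457534790039) centroid pts
[[672.0, -78.0], [652.0, -330.0], [637.0, -346.0], [568.0, -340.0], [594.0, -75.0]]
short ((619.1257934570312, 210.805908203125), (209.13829040527344, 94.0570297241211), 86.11205291748047) centroid pts
[[583.0, 318.0], [659.0, 312.0], [655.0, 104.0], [589.0, 109.0], [567.0, 131.0]]
short ((610.9452514648438, 209.44967651367188), (215.7642364501953, 81.75367736816406), 86.0035629272461) centroid pts
[[656.0, 311.0], [644.0, 123.0], [631.0, 102.0], [564.0, 109.0], [581.0, 318.0]]
side [320  47  11  14 133] [325.1  53.2] [999. 788.]
side [313  97  43  32 679] [333.3 113.7] [864. 346.]
side [156 125  20  32 472] [165.5 141.3] [276. 327.]
side [268 143  17  23 255] [275.8 154.7] [606. 176.]
side [308 201  18  35 276] [316.4 216.2] [ 642. -100.]
side [263 218  18  20 124] [271.5 227. ] [ 515. -109.]
side [202 245  21  16 129] [212.4 252.5] [ 350. -155.]
brush top expected (np.float64(276.00340665440734), np.float64(152.08645960617247))
```

The brush lies in the long compartment as expected: side mask at (275.8,154.7), predicted (276,152). The wool wash is next.

Request:
send_rows(
  moves="-4 -1.6 0 0 6; -5.6 -2.2 0 0 6; -5.6 -2.2 0 0 6; -5.6 -2.2 0 0 6; -5.6 -2.2 0 0 6; -5.6 -2.2 0 0 6; -5.6 -2.2 0 0 6; -4.4 -1.5 0 0 6; 0 0 0 0 6; 0 0 0 0 6; 0 0 0 0 6",
)

```text
time: 44.52
tool_pos: [447.3, -228.8, 249.2]
eef_rot: [-2.219, -2.222, -0.0]
ft_force: [-0.2, 0.6, -0.3]
finger_gap: 59.8
grasp_force: 0.0
```

```bash
python3 w.py w11; cat > cap.py <<'E'
from m2 import *
import sys
c=L(sys.argv[1]); g=cv2.cvtColor(c['img'],cv2.COLOR_BGR2GRAY); h=cv2.cvtColor(c['img'],cv2.COLOR_BGR2HSV)
p=proj(c,[446.5,-138.5,100]); print('pred',p)
R_=324.4*11/np.linalg.norm(c['C'][:3,3]-[446,-138,100]); print('r',R_)
x0,y0=int(p[0])-50,max(0,int(p[1])-50); a=cv2.resize(g[y0:y0+100,x0:x0+100],None,fx=3,fy=3,interpolation=cv2.INTER_CUBIC)
q=cv2.HoughCircles(a,cv2.HOUGH_GRADIENT,1,20,param1=120,param2=12,minRadius=int(3*R_-4),maxRadius=int(3*R_+4))
for u,v,r in (q[0][:5] if q is not None else []):
    u,v=u/3+x0,v/3+y0; print('circ',u,v,r/3,onz(c,u,v,100).round(1))
m=((h[...,1]<60)&(h[...,2]<150)).astype(np.uint8); n,l,st,ce=cv2.connectedComponentsWithStats(m)
for i in range(1,n):
    if 80<st[i,4]<2500 and np.hypot(*(ce[i]-p))<70: print('dark',st[i],ce[i].round(1),onz(c,*ce[i],97).round(1))
E
python3 cap.py w11
```

```text
44.525 [ 447.3 -228.8  249.2] [[-0.001, 1.0, -0.001], [1.0, 0.001, 0.001], [0.001, -0.001, -1.0]]
pred (np.float64(248.22079522421544), np.float64(75.02225307967814))
r 12.235127704317646
circ 246.83333 79.5 12.400001 [ 445.3 -142.2  100. ]
dark [235  68  24  25 471] [246.5  79.6] [ 445.  -142.2   97. ]
```

Request:
send_rows(
  moves="4.3 -0.1 0 0 5; 4.4 -0.1 0 0 5; 0 0 3 0 5; 0 0 4 0 5; 0 0 3 0 5; 0 0 2 0 5; 0 0 0 0 5; 0 0 0 0 5; 0 0 0 0 5",
  grip_force=20,
)

```text
time: 45.7
tool_pos: [445.9, -143.3, 130.5]
eef_rot: [2.219, 2.22, 0.001]
ft_force: [-0.4, -0.4, 0.4]
finger_gap: 50.0
grasp_force: 0.0
```

```bash
python3 go.py 445.2 -142.2 99 0
```

```text
t 45.7 pos [ 445.9 -143.3  130.5] ang 0.02 tilt [ 0.002 -0.001] shift cm [ 0.11 -0.07  3.15] spin 0.02 gap 50.02784095705738 grasp 0.0
```

Request:
send_rows(
  moves="0.1 0 1.5 0 5; 0 0 1.5 0 5; 0 0 0 0 5; 0 0 0 0 5; 0 0 0 0 3.5; 0 0 0 0 2.5; 0 0 0 0 1.5; 0 0 0 0 1.5; 0 0 0 0 1.5; 0 0 0 0 1.5",
)

```text
time: 46.95
tool_pos: [445.3, -142.3, 99.7]
eef_rot: [2.222, 2.221, 0.0]
ft_force: [0.6, 0.8, 1.8]
finger_gap: 21.3
grasp_force: 20.0
```

Request:
send_rows(
  moves="0 0 -1 0 1.5; 0 0 -3 0 1.5; 0 0 -5 0 1.5; 0 0 -5 0 1.5; 0 0 -3 0 1.5; 0 0 0 0 1.5; 0 0 0 0 1.5; 0 0 0 0 1.5",
)

```text
time: 47.95
tool_pos: [444.1, -141.6, 267.9]
eef_rot: [-2.219, -2.218, 0.002]
ft_force: [-0.7, 0.1, -1.0]
finger_gap: 21.6
grasp_force: 20.0
```

```bash
python3 go.py 617 279.8 270 0
```

```text
t 47.95 pos [ 444.1 -141.6  267.9] ang -0.02 tilt [-0.003  0.002] shift cm [42.14 17.28 -0.18] spin -0.02 gap 21.581341082916783 grasp 19.998775720596313
```

Request:
send_rows(
  moves="2.7 1.1 0 0 1.5; 5.2 2.15 0 0 1.5; 5.2 2.15 0 0 1.5; 5.2 2.15 0 0 1.5; 5.2 2.15 0 0 1.5; 5.2 2.15 0 0 1.5; 5.2 2.15 0 0 1.5; 5.2 2.15 0 0 1.5; 3 1.1 0 0 1.5; 0 0 0 0 1.5; 0 0 0 0 1.5; 0 0 0 0 1.5",
)

```text
time: 49.45
tool_pos: [617.3, 277.5, 268.9]
eef_rot: [-2.223, -2.219, 0.003]
ft_force: [-1.0, -0.1, -1.4]
finger_gap: 21.6
grasp_force: 20.0
```

Request:
send_rows(
  moves="0 0 2 0 1.5; 0 0 4 0 1.5; 0 0 3 0 1.5; 0 0 1 0 1.5; 0 0 0 0 1.5; 0 0 0 0 1.5; 0 0 0 0 1.5",
)

```text
time: 50.32
tool_pos: [618.6, 279.0, 171.2]
eef_rot: [2.221, 2.22, 0.004]
ft_force: [0.8, 0.1, -0.4]
finger_gap: 21.5
grasp_force: 20.0
```

```bash
python3 go.py 617 279.8 103.6 0
```

```text
t 50.33 pos [618.6 279.  171.2] ang -0.01 tilt [0.003 0.001] shift cm [ 0.08 -0.18  6.76] spin -0.01 gap 21.548601694499514 grasp 19.998908042907715
```

Request:
send_rows(
  moves="0.1 -0.1 2 0 1.5; 0 0 2 0 1.5; 0 0 1.5 0 1.5; 0 0 0.8 0 1.5; 0 0 0.3 0 1.5; 0 0 0 0 1.5; 0 0 0 0 1.5; 0 0 0 0 1.5",
)

```text
time: 51.32
tool_pos: [617.0, 279.8, 103.8]
eef_rot: [2.221, 2.221, 0.001]
ft_force: [-0.3, -0.6, -1.1]
finger_gap: 21.5
grasp_force: 20.0
```

```bash
python3 go.py 617 279.8 103.6 0; python3 -c "
from h import *
print(telemetry.sense()['ft_force'])"
```

```text
t 51.33 pos [617.  279.8 103.8] ang -0.01 tilt [0.001 0.   ] shift cm [-0.    0.    0.02] spin -0.01 gap 21.53553685549089 grasp 19.998942017555237
[-0.32018077 -0.61076179 -1.11797667]
```

Request:
send_rows(
  moves="0 0 0.05 0 1.5; 0 0 0 0 1.5; 0 0 0 0 1.5",
)

```text
time: 51.7
tool_pos: [617.1, 279.9, 103.7]
eef_rot: [2.221, 2.221, 0.001]
ft_force: [-1.9, -1.0, 3.6]
finger_gap: 21.5
grasp_force: 20.0
```

Request:
send_rows(
  moves="0 0 0 0 2.4; 0 0 0 0 3.2; 0 0 0 0 5; 0 0 -1 0 5; 0 0 -4 0 5; 0 0 -5 0 5; 0 0 -6 0 5; 0 0 -4 0 5; -6 -1 0 0 5; -6 -1 0 0 5; 0 0 0 0 5; 0 0 0 0 5",
)

```text
time: 53.2
tool_pos: [597.0, 160.0, 303.8]
eef_rot: [2.223, 2.22, 0.002]
ft_force: [0.4, -0.6, -0.6]
finger_gap: 50.1
grasp_force: 0.0
```

```bash
python3 w.py w12; python3 - <<'E'
from m2 import *
from h import shot
from m1 import blue as _b
E
python3 - <<'E'
from m2 import *
from h import shot
c=L('w12'); h=cv2.cvtColor(c['img'],cv2.COLOR_BGR2HSV)
def show(c,name,m,P,amin,R_=60):
    p=np.array(proj(c,P)); n,l,st,ce=cv2.connectedComponentsWithStats(m.astype(np.uint8))
    for i in range(1,n):
        if st[i,4]>amin and np.hypot(*(ce[i]-p))<R_: print(name,'pred',p.round(0),st[i],ce[i].round(1),onz(c,*ce[i],P[2])[:2].round(1))
show(c,'wool cap',(h[...,1]<60)&(h[...,2]<150),[617,280,100],80)
show(c,'brush',(h[...,0]>8)&(h[...,0]<28)&(h[...,1]>80)&(h[...,2]>70),[610.5,188,46],300)
for n in ('side','scene'):
    c=shot(n); h=cv2.cvtColor(c['img'],cv2.COLOR_BGR2HSV); v=85 if n=='side' else 115
    wood=(h[...,0]>8)&(h[...,0]<28)&(h[...,1]>80)&(h[...,2]>70); cap=(h[...,1]<70)&(h[...,2]<v)
    for nm,P in (('det',[616.8,-277.5,142]),('soft',[446.6,-15.4,122]),('wool',[617,280,95])): show(c,n+' '+nm,cap,P,25,14)
    show(c,n+' brush',wood,[610.5,188,46],60,14)
E
```

```text
53.2 [597.  160.  303.8] [[0.001, 1.0, 0.001], [1.0, -0.001, 0.001], [0.001, 0.001, -1.0]]
det [642.8  11.  126.9] [453.58518836 320.93321918] [284 196  15  17 146] [477.4609375 259.4453125] [296 157  18  19 200]
soft [446.6 -15.4 122.6] [351.52462121 273.23863636] [209 166  30  18 165] [369.58257299 285.50410584] [231 175  12  15 137]
wool [ 446.5 -138.5   85.7] [293.38235294 322.12009804] [183 202  10   8  51] [387.61888587 358.33899457] [243 224  11  12  92]
cup rim c [393.8 299.6  57.1]
carton top [448.8 147.8  87.8]
brush top [ 406.3 -297.1   40.2]
brush e1 [ 402.8 -250.2   23.3]
brush e2 [ 407.8 -343.2   40.4]
long ((629.1988525390625, -205.9763946533203), (257.7561950683594, 93.67273712158203), 84.64662170410156) centroid pts
[[596.0, -74.0], [674.0, -81.0], [685.0, -97.0], [661.0, -337.0], [573.0, -328.0]]
long ((621.0950317382812, -209.10324096679688), (270.73876953125, 83.54544067382812), 84.5457534790039) centroid pts
[[672.0, -78.0], [652.0, -330.0], [637.0, -346.0], [568.0, -340.0], [594.0, -75.0]]
short ((619.1257934570312, 210.805908203125), (209.13829040527344, 94.057
[... 327 characters left out ...]
rush pred [259. 131.] [ 241   93   37   76 2037] [259.3 127.6] [610.2 192.8]
side det pred [337. 247.] [323 234   8  11  56] [326.2 239.5] [ 601.1 -252.9]
side soft pred [238. 186.] [231 176  12  14 139] [236.4 182.8] [445.8  -0.8]
side wool pred [271. 122.] [267 118   8   9  60] [270.4 122. ] [616.5 282.6]
side brush pred [276. 152.] [269 143  16  23 229] [276.  154.8] [606.7 175.2]
scene det pred [176. 266.] [166 262  19  17 162] [176.2 272.4] [ 630.  -285.7]
scene soft pred [226. 171.] [209 167  30  17 162] [225.1 174.9] [454.9 -26.6]
scene wool pred [351. 160.] [347 158   9   8  49] [350.5 161.9] [620.9 274. ]
scene brush pred [325. 188.] [310 180  30  23 436] [324.5 190.9] [616.5 178.3]
```

```bash
python3 -c "
from plant import sign_off
print(sign_off())"
```

```text
the job is handed in; nothing more can be done
None
```

Both loan kits are made up and the job is handed in at about 53 s: all five things are in their compartments, the softener was left where it stood, and the sign-off gave no verdict back. I checked the machine-wash tray in pictures, but the brush and wool wash only by camera measurements, as my picture allowance was used up.

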